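Index the weld turntable to the fillet station

ROBOT

A 6-joint arm with a two-finger parallel gripper is mounted at the origin on the work surface. World frame = base frame: x ahead of the robot, y to its left, z up, the work surface at z = 0. Lengths are in mm, angles in rad, forces in N, time in s.
With the tool pointing down it reaches from about 325 to 875 mm from the base axis. Payload 4.4 kg.
Tool frame: the origin (TCP) lies on the centre line of the jaws, within the pads' length; the fingertips stand 17 mm ahead of it and the grasp point (between the pads) lies 2 mm behind it; z points along the fingers, y is the direction in which the jaws open and shut (so a half turn about z gives the same grasp; the last joint's range is limited). The gripper opens to 85 mm and grips with 20 to 120 N. Pads are 22 mm wide; open, the fingers measure 114 mm over their backs; the gripper's body (76 mm by 85 mm) begins 54 mm behind the grasp point. The pads swing forward as they close: fully open they stand 13 mm farther back than shut.
Start: joints at [-1.256, 0.207, 1.542, -0, 1.393, -0.15], TCP at [258.243, -513.749, 248.282] pointing down, gripper open.
Joint ranges: [-2.73, 2.73], [-0.86, 2.22], [0.23, 2.46], [-1.11, 4.25], [0.08, 2.63], [-2.82, 2.82]. Speed limits (rad/s): [2.79, 2.79, 3.14, 3.14, 3.14, 3.14].

INTERFACE

Orientations are given as a unit quaternion [w, x, y, z].
In Python, from plant import robot, vision, close_job gives the robot as it stands. The module is installed in compiled form; this text tells all that it offers.
- The arm moves only by the shell command python3 -m creep 'ROWS'. ROWS is JSON, a list of rows, each a list of 3 entries, a list of its own where there are three numbers: the finger opening in cm, from 0 to 8.54, then the shift along the tool's x, y, z in cm, then the turn, a rotation vector about the tool's x, y, z in rad. A call has 1 to 8 rows; each row shifts and turns the commanded pose from where the row before left it, along the tool's axes as they then stand; what a row does not reach is not made up. A row lasts 1/12 s, in which the tool goes at most 41.7 mm and 7.16 degrees, less where a joint would pass 70% of its speed; a pose out of reach is approached as far as the arm can. A call with a gripper value outside its range is refused whole. The fingers move at their own pace and stop on an object; the grip force is fixed at half the most. Time passes only in rows, so rows that do not move let the fingers close. It gives the time, the measured TCP pose, the force and the opening at its end, in the units of the state.
- robot.get_state(): the state, without advancing time (a new reading comes with each control period).
- vision.get_image(name): name is "side" or "top" or "wrist"; returns a dict with "frame" (384x512x3 uint8, blue, green, red), "depth" (384x512 float32, mm along the optical axis (not along the pixel's ray), 0 where there is no reading), "vfov" (degrees; the focal length in pixels is half the picture's height over the tangent of half this angle, whatever the lens; pixels are square), "cx", "cy" (the principal point, pixels), "dist" ([k1, k2, p1, p2, k3] as OpenCV has them; the pictures are not rectified), "world_to_cam" (4x4, takes a point from world to camera coordinates). Camera axes: x right, y up, looking along -z (the intrinsics and any distortion apply to the point x, -y, -z); pixel columns grow to the right and rows downward; lengths in mm; the calibration is good to about 2 mm. A picture is of the moment at which its call begins.
- close_job(): hands the job in, once; it reports no verdict.
Trained networks look in a picture, given as the dict that the camera call returned (one of the last four; its "shot" number tells which), for a name from the list of things; names that differ only in an ending like _2 or _b are one class to them, and where a whole thing is asked for, a point or a joint stands for the part that bears it (a point fixed in the world has none). Each returns a list of dicts, best first, with "score" (0 to 1); they miss things now and then, are a little off and sometimes report something else, mostly with a low value. They report only what shows in the picture. A call takes as long as a camera call.
- vision.recognise(picture, name): "position" ([x, y, z] in mm, in the coordinates of the camera as it stood for that picture, good to about 4 mm: the middle of the surface that is visible of it).
- vision.masks_of(picture, name): "pixels" (384x512 bool, what is visible of it).
The state is a dict: "t": time; "joint_positions": joint angles; "qd": joint speeds; "joint_torque": joint torques, N m; "position": TCP position; "orientation": TCP orientation; "wrist_force": force on the tool from outside, world axes, zero at the start; "torque": the same for the moment, N m; "gripper_width": finger opening in mm.
Only numpy, scipy, OpenCV 4.12 (cv2) and the standard library are available. Lean on these libraries where they do the work, as an engineer would, in place of code of your own. Each camera call takes 0.05 s, during which the arm holds its last target. There are 200 camera calls.

TASK

Step the small indexing turntable round to the station marked by the triangular plate: push its upright tab sideways with the fingertips, past its click stops, until the tab points at the triangle and the table has clicked to rest there. Do not pinch the tab, leave the loose steel ring sitting on the turntable, and do not disturb the other things on the bench. Finish with the hand clear.

Things in the scene. Friction and masses are not known exactly. Their poses are not given: they have to be found in the camera images.
- dial (a joint): Turntable angle, rad, + anticlockwise from above; 0: tab along the base's +x. Click stops every 45 degrees (0, +-0.785, +-1.571, +-2.356) pull it in from about 20 degrees either side; past halfway it jumps to the next. A push of about 5 N on the tab passes a click. Stops dead at +-2.65 (block on the base at 180 degrees): never crosses 180. Starts within +-1.1, clicks to rest in the first 0.5 s.
- dial_center (a point): Point on the turntable's vertical axis, level with its top face, 48 mm above the bench; axes of the base. Base: fixed round aluminium plate 336 mm across, 10 mm high, with a stop block 54 mm high, 62 mm wide at its -x side. Turntable: steel disc 150 mm across, 38 to 48 mm above the bench, with a 42 mm spigot up to 78 mm in its middle.
- tab (a point): The tab to push: dark steel upright plate at the turntable's rim, lying radially: 76 to 102 mm from the axis, 14 mm thick, from 42 to 88 mm above the bench. This point: middle of its top edge, 89 mm from the axis. Turns with the table: x radially outward, y (anticlockwise) square to its flat faces. In the rules dial_c0 and dial_c1 are its anticlockwise and clockwise halves.
- tab_pointer (a point): The place the tab points at: on the tab's radial line, 138 mm from the axis, 10 mm above the bench, nothing solid. It lies on the triangle's centre when the table stands at the triangle's station. Turns with the table.
- marker_triangle: The wanted station's marker: flat dark steel triangle, 5 mm thick, corners 28 mm from its centre, fixed on the base plate 138 mm from the turntable's axis. Origin: centre of its underside, 10 mm above the bench. Stations lie at joint +-1.571 and +-2.356; the other three bear a square, a disc and a pair of bars; which is where changes.
- ring: Loose machined steel ring, 62 mm outside, 50 mm bore, 22 mm high, 90 g, lying round the spigot on the turntable with 4 mm play. Origin: centre of its underside, 48 mm above the bench. To stay there.
- sleeve: Bystander: loose upright steel tube, 54 mm across, 45 mm high. Origin: centre of its underside.
- tee: Bystander: loose aluminium tee casting, foot 75 x 55 mm, 80 mm high. Origin: centre of its underside.
- pliers: Bystander: pliers with orange handles lying flat, 195 mm long, 14 mm high. Origin: under the pivot, jaws along +x.

How it is judged (in metres and radians):
On the way:
1. the tab points at the triangle and stays there (horizontal distance between tab_pointer and marker_triangle below 0.012 m), for 0.2 s.
At the end, for the whole second after the job is handed in: The tab's pointer point is within 12 mm (about 5 degrees) of the triangle's centre and the turntable is still; the ring lies flat round the spigot; sleeve, tee and pliers are within 20 mm of where they began; the hand touches nothing (horizontal distance between tab_pointer and marker_triangle below 0.012 m and velocity of joint dial between -0.05 and 0.05 rad/s and horizontal distance between ring and dial_center below 0.012 m and height (world z) of ring below 0.052 m and angle between ring's own z axis and vertical below 0.1 rad and distance of each of sleeve, tee, pliers from where it was at the start of the episode below 0.02 m).
It fails at once if the tab is pinched (pressed on both faces at once, over 2 N each) (contact force between the fingers and dial_c0 above 2 N and contact force between the fingers and dial_c1 above 2 N).
It fails at once if the ring is lifted over 10 mm or comes off the spigot (height (world z) of ring above 0.058 m or horizontal distance between ring and dial_center above 0.02 m).
It fails at once if a bystander is moved or lifted over 30 mm (distance of any of sleeve, tee, pliers from where it was at the start of the episode above 0.03 m).
It also fails if it takes over 50 s, if anything falls off the work surface, if the arm or the gripper's body presses on something with over 40 N, if the wrist force passes 120 N, or if a joint passes its speed limit or range.

## Working session

There is one attempt and no reset: what is moved stays moved. The work goes in short steps, Python scripts to look and compute and a shell command to move; the robot and the scene stay as the last step left them, time stands still between calls to the robot, and variables do not carry over. Pictures are saved under pics/ and viewed, about 8 in all and at most 12, crops included, and the job is handed in when it is done.

```bash
mkdir -p pics; cat > h.py <<'E'
import numpy as np, cv2
from plant import robot, vision
def K(p):
    f=192/np.tan(np.radians(p["vfov"])/2)
    return np.array([[f,0,p["cx"]],[0,f,p["cy"]],[0,0,1.]])
def proj(p,X):
    X=np.atleast_2d(np.array(X,float)); T=np.array(p["world_to_cam"])
    c=X@T[:3,:3].T+T[:3,3]; c=c*[1,-1,-1]
    return cv2.projectPoints(c.reshape(-1,1,3),np.zeros(3),np.zeros(3),K(p),np.array(p["dist"],float))[0].reshape(-1,2)
def toworld(p,c):
    return np.linalg.inv(np.array(p["world_to_cam"]))@np.append(c,1)
def maskpts(p,m):
    v,u=np.nonzero(m&(p["depth"]>0)); d=p["depth"][v,u]
    n=cv2.undistortPoints(np.stack([u,v],1).astype(float).reshape(-1,1,2),K(p),np.array(p["dist"],float)).reshape(-1,2)
    c=np.stack([n[:,0]*d,-n[:,1]*d,-d,np.ones(len(d))],1)
    return (c@np.linalg.inv(np.array(p["world_to_cam"])).T)[:,:3]
E
python3 - <<'E'
from h import *
np.set_printoptions(precision=1,suppress=True)
ims=[]
for cam in("top","side"):
    p=vision.get_image(cam); ims.append(p["frame"])
    for n in("dial","tab","marker_triangle","ring","sleeve","tee","pliers"):
        for r in vision.masks_of(p,n)[:2]:
            q=maskpts(p,r["pixels"])
            if len(q): print(cam,n,round(r["score"],2),"med",np.median(q,0),"lo",np.percentile(q,3,0),"hi",np.percentile(q,97,0))
    cv2.imwrite(f"pics/{cam}0.png",p["frame"])
print({k:(v if not hasattr(v,'__len__') else np.array(v)) for k,v in robot.get_state().items()})
E
```

```text
top dial 0.82 med [550.7 -58.1  47.9] lo [ 487.8 -127.5   44.1] hi [615.    4.6  79.2]
top tab 0.8 med [550.8 -60.4  48. ] lo [ 485.1 -139.    12.5] hi [614.7   5.1  79.8]
top ring 0.59 med [559.7 -83.4  68.7] lo [537.7 -88.5  49.4] hi [576.6 -67.4  72.4]
top sleeve 0.81 med [500.4 351.1  31.3] lo [479.1 310.9   4.8] hi [521.6 363.7  46.5]
top tee 0.56 med [658.2 332.3  55.1] lo [624.9 309.5  -0.2] hi [699.9 369.1  81.8]
top pliers 0.83 med [ 568.3 -404.4   11.9] lo [ 498.1 -459.1    1.9] hi [ 652.  -362.9   16.5]
top pliers 0.73 med [550.7 -60.4  48. ] lo [ 485.7 -133.    44.1] hi [612.5   5.1  79.9]
side dial 0.6 med [541.6 -52.5  47.8] lo [ 478.8 -140.6   44.2] hi [606.8   9.3  79.3]
side dial 0.54 med [529.3 -22.1  10.1] lo [ 398.7 -196.6    6.1] hi [689.1  93.5  69.2]
side tab 0.9 med [544.6 -51.5  47.8] lo [ 479.6 -147.6   40.7] hi [608.8  10.1  79.1]
side ring 0.7 med [535.1 -36.1  63.1] lo [516.5 -60.5  50.2] hi [570.4 -28.4  70.8]
side sleeve 0.6 med [498.  338.5  23.5] lo [470.1 313.   -2.4] hi [525.9 364.   45.4]
side tee 0.58 med [646.1 348.8  50.8] lo [620.8 319.3   3.2] hi [684.2 372.4  80.2]
side pliers 0.9 med [ 559.2 -404.3   10.8] lo [ 493.2 -460.2    1.5] hi [ 644.2 -363.2   15.4]
{'t': 0.8, 'joint_positions': array([-1.3,  0.2,  1.5, -0. ,  1.4, -0.2]), 'qd': array([-0., -0.,  0.,  0.,  0., -0.]), 'joint_torque': array([  0. , -38.3, -29.2,   0. ,   0. ,   0. ]), 'position': array([ 258.2, -513.8,  248.3]), 'orientation': array([ 0. ,  1. ,  0.2, -0. ]), 'wrist_force': array([ 0.7,  0. , -0.3]), 'torque': array([0., 0., 0.]), 'gripper_width': 85.51079307280877}
```

```bash
python3 - <<'E'
import cv2,numpy as np
a=cv2.imread("pics/top0.png");b=cv2.imread("pics/side0.png")
cv2.imwrite("pics/both.png",cv2.resize(np.vstack([a,b]),None,fx=.78,fy=.78))
E
```

```text
(no output)
```

View pics/top0.png

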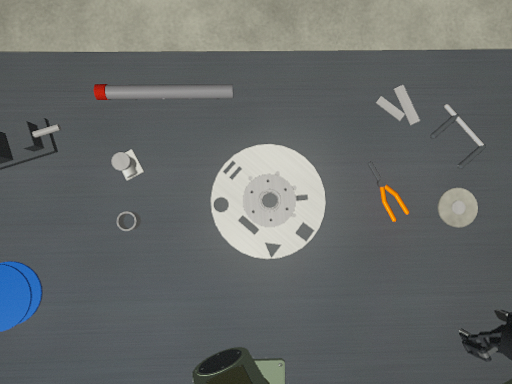

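View pics/side0.png

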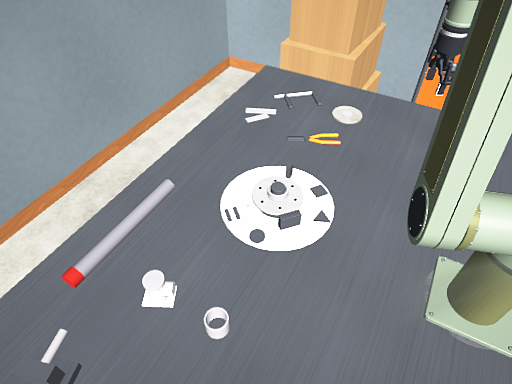

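The base's block is lower left at (248,225), the triangle at (272,250), the square at (304,231) and the tab at (302,197). So the tab seems to be at −0.785 and the triangle at −2.356, which means two clicks clockwise. Next I measure these more precisely.

```bash
python3 - <<'E'
from h import *
np.set_printoptions(precision=2,suppress=True)
p=vision.get_image("top"); g=p["frame"].max(2)
q=maskpts(p,np.ones(g.shape,bool)); v,u=np.nonzero(p["depth"]>0); gg=g[v,u]
near=np.hypot(q[:,0]-551,q[:,1]+60)<185
# base centre: min enclosing circle of plate
s=near&(gg>120)&(q[:,2]>5)&(q[:,2]<14)
c,r=cv2.minEnclosingCircle(q[s][:,:2].astype(np.float32)); print("base",c,r)
c=np.array(c)
s=near&(q[:,2]>65)&(np.hypot(*(q[:,:2]-c).T)<25); print("spigot",np.median(q[s],0))
m=np.zeros(g.shape,np.uint8); k=near&(gg<110); m[v[k],u[k]]=255
n,l,st,ce=cv2.connectedComponentsWithStats(m)
for i in range(1,n):
    if st[i,4]>15:
        w=q[l[v,u]==i]; x=w.mean(0); d=x[:2]-c
        print(ce[i],st[i,4],"world",x,"zmax",w[:,2].max(),"r",np.hypot(*d),"yaw",np.degrees(np.arctan2(d[1],d[0])))
S=robot.get_state(); print(S["orientation"],S["position"])
cv2.imwrite("pics/top1.png",cv2.resize(p["frame"][135:265,200:340],None,fx=4,fy=4,interpolation=2))
E
```

```text
base (550.693603515625, -60.515342712402344) 167.57601928710938
spigot [551.34 -60.2   77.43]
[268.78 197.67] 1823 world [558.99 -62.76  -0.3 ] zmax 6.394518562422945 r 8.597449374173697 yaw -15.102639813638724
[228.7  166.83] 30 world [649.38  53.5   14.21] zmax 17.28239236594345 r 150.79245896688371 yaw 49.12076631229281
[235.12 172.52] 25 world [632.48  35.1   14.58] zmax 17.702764076803078 r 125.8222773266218 yaw 49.458315770219635
[220.08 204.17] 123 world [541.29  79.91  14.66] zmax 18.919230706993403 r 140.74067595674035 yaw 93.82968906766673
[242.38 220.67] 21 world [493.48  16.05  53.55] zmax 56.82703762627523 r 95.58396378418148 yaw 126.7709872918429
[304.88 232.49] 84 world [ 455.07 -164.03   14.74] zmax 18.762001335350988 r 140.91943110922733 yaw -132.72926963336812
[270.33 250.33] 24 world [405.77 -62.83  14.56] zmax 18.609627535784057 r 144.94560484483233 yaw -179.08576806741056
[0.   0.97 0.23 0.  ] [ 258.25 -513.77  248.33]
```

View pics/top1.png

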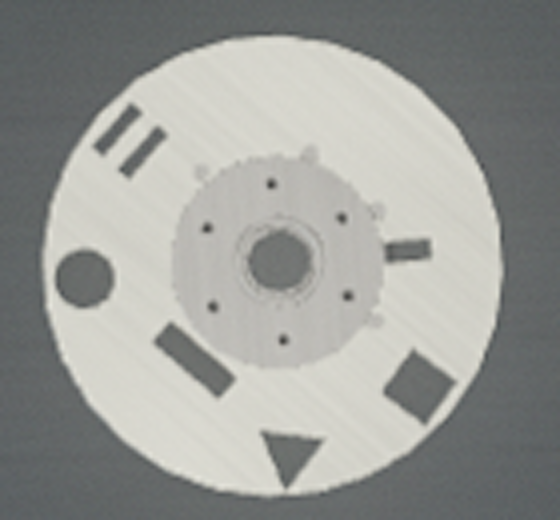

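Base centre is (551,−60) and the base's +x yaw is about −41.6°. The tab is at yaw −86.6° and the triangle at −176.6°, so the table turns 90° clockwise. I'll approach the tab's anticlockwise (+x) side with closed fingers, with tool −y as the push direction.

```bash
python3 -m creep '[[0,[2.95,-1.09,0],[0,0,0]],[0,[2.95,-1.09,0],[0,0,0]],[0,[2.95,-1.09,0],[0,0,0]],[0,[2.95,-1.09,0],[0,0,0]],[0,[2.95,-1.09,0],[0,0,0]],[0,[2.95,-1.09,0],[0,0,0]],[0,[2.95,-1.09,0],[0,0,0]],[0,[2.95,-1.09,0],[0,0,0]]]'; python3 -m creep '[[0,[2.95,-1.09,0],[0,0,0]],[0,[2.95,-1.09,0],[0,0,0]],[0,[2.95,-1.09,0],[0,0,0]],[0,[2.95,-1.09,0],[0,0,0]],[0,[2.95,-1.09,0],[0,0,0]],[0,[2.95,-1.09,0],[0,0,0]],[0,[2.95,-1.09,0],[0,0,0]],[0,[2.95,-1.09,0],[0,0,0]]]'
python3 -m creep '[[0,[0,0,0],[0,0,-0.116]],[0,[0,0,0],[0,0,-0.116]],[0,[0,0,0],[0,0,-0.116]],[0,[0,0,0],[0,0,-0.116]],[0,[0,0,0],[0,0,-0.116]],[0,[0,0,0],[0,0,-0.116]],[0,[0,0,0],[0,0,-0.116]],[0,[0,0,0],[0,0,-0.116]]]'; python3 -m creep '[[0,[0,0,0],[0,0,-0.116]],[0,[0,0,0],[0,0,-0.116]],[0,[0,0,0],[0,0,0]],[0,[0,0,0],[0,0,0]]]'
python3 - <<'E'
from h import *
from scipy.spatial.transform import Rotation as R
s=robot.get_state();q=s["orientation"];print(R.from_quat([q[1],q[2],q[3],q[0]]).as_matrix().round(3),s["joint_positions"])
p=vision.get_image("wrist");cv2.imwrite("pics/w1.png",p["frame"])
print(proj(p,[[556,-149,88],[551,-60,78]]))
for cam in("wrist","top"):
  if cam!="wrist": p=vision.get_image(cam)
  q=maskpts(p,p["depth"]>0); r=np.hypot(q[:,0]-551,q[:,1]+60)
  k=q[(r>79)&(r<105)&(q[:,2]>78)&(q[:,2]<95)&(q[:,1]<-100)]; print(cam,len(k),k.mean(0) if len(k) else 0,k.min(0) if len(k) else 0,k.max(0) if len(k) else 0)
E
```

```text
t: 1.52
position: [430.8, -328.6, 248.5]
orientation: [0.0, 0.973, 0.231, 0.0]
wrist_force: [0.2, -0.6, 1.1]
gripper_width: -0.3
t: 2.18
position: [602.6, -144.6, 248.3]
orientation: [0.0, 0.973, 0.231, 0.0]
wrist_force: [-0.3, -0.5, -0.4]
gripper_width: 0.0
t: 2.85
position: [601.6, -145.9, 248.2]
orientation: [-0.0, 0.765, 0.644, -0.0]
wrist_force: [-0.5, 0.8, -0.4]
gripper_width: 0.0
t: 3.18
position: [601.6, -145.9, 248.2]
orientation: [-0.0, 0.688, 0.725, -0.0]
wrist_force: [-0.3, 0.1, -0.3]
gripper_width: -0.3
[[-0.052  0.999 -0.   ]
 [ 0.999  0.052  0.   ]
 [ 0.    -0.    -1.   ]] [-3.77635047e-01  2.99026920e-01  1.42715779e+00  1.47822148e-05
  1.41552323e+00 -4.29731523e-01]
[[205.25779265 181.07656144]
 [202.29031555  75.94195643]]
wrist 429 [ 555.00952183 -149.85296245   88.34535683] [ 546.86311615 -161.26390692   78.03538218] [ 562.07126941 -138.47652262   90.82948182]
top 0 0 0 0
```

View pics/w1.png

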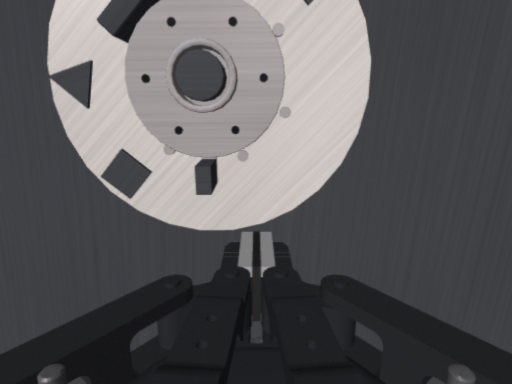

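The wrist view puts the tab top at (206,175), the triangle at (77,82) and the block top left. This matches the world estimates, with the tab at (555,−150). Next I descend beside the tab and close to near contact.

```bash
python3 -m creep '[[0,[0,0,3.4],[0,0,0]],[0,[0,0,3.4],[0,0,0]],[0,[0,0,3.4],[0,0,0]],[0,[0,0,3.4],[0,0,0]],[0,[0,0,3.4],[0,0,0]],[0,[0,0,0],[0,0,0]],[0,[0,0,0],[0,0,0]]]'; python3 -m creep '[[0,[0,-0.6,0],[0,0,0]],[0,[0,-0.6,0],[0,0,0]],[0,[0,-0.6,0],[0,0,0]],[0,[0,-0.4,0],[0,0,0]],[0,[0,0,0],[0,0,0]]]'
```

```text
t: 3.87
position: [599.7, -145.2, 76.0]
orientation: [-0.003, 0.688, 0.726, -0.001]
wrist_force: [-0.1, -0.5, 0.4]
gripper_width: 0.3
t: 4.28
position: [579.2, -147.4, 79.7]
orientation: [0.001, 0.688, 0.726, 0.0]
wrist_force: [-0.2, 0.3, -1.0]
gripper_width: -0.3
```

Not touching yet. Next, the arc push in 3° rows.

```bash
python3 -m creep '[[0,[-0.09,-0.47,0],[0,0,0.0524]],[0,[-0.09,-0.47,0],[0,0,0.0524]],[0,[-0.09,-0.47,0],[0,0,0.0524]],[0,[-0.09,-0.47,0],[0,0,0.0524]],[0,[-0.09,-0.47,0],[0,0,0.0524]],[0,[-0.09,-0.47,0],[0,0,0.0524]],[0,[-0.09,-0.47,0],[0,0,0.0524]],[0,[-0.09,-0.47,0],[0,0,0.0524]]]'; cat > look.py <<'E'
from h import *
import sys
for cam in("wrist","top","side"):
  p=vision.get_image(cam);cv2.imwrite(f"pics/{cam}_{sys.argv[1]}.png",p["frame"])
  if cam=="side":pass
  q=maskpts(p,p["depth"]>0); d=q[:,:2]-[551,-60]; r=np.hypot(*d.T); 
  k=(r>79)&(r<101)&(q[:,2]>82)&(q[:,2]<93)&(p["frame"].max(2)[p["depth"]>0]<90)
  a=np.degrees(np.arctan2(d[k,1],d[k,0])); print(cam,k.sum(),np.percentile(a,[5,50,95]).round(1) if k.sum() else "", q[k].mean(0) if k.sum() else "")
s=robot.get_state();print(s["t"],s["position"],s["wrist_force"])
E
python3 look.py a
```

```text
t: 4.95
position: [543.6, -150.3, 80.0]
orientation: [0.002, 0.824, 0.566, 0.001]
wrist_force: [0.4, -0.7, 0.5]
gripper_width: 0.2
wrist 1615 [-112.2 -103.8  -87. ] [ 534.7273657  -140.97286426   88.16956643]
top 0  
side 9 [-105.7 -104.2 -101.1] [ 530.67859392 -142.27665471   89.44703485]
5.1 [ 541.75575245 -149.476873     78.79854331] [-0.53598628 -0.08942331 -0.29167891]
```

View pics/wrist_a.png

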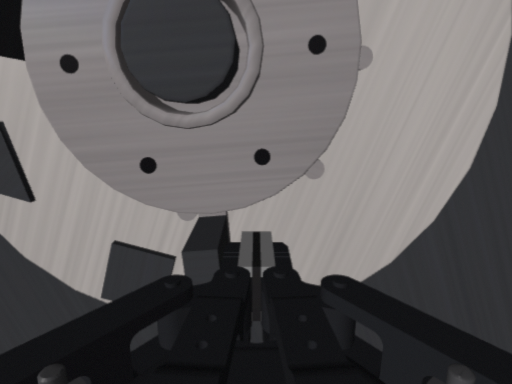

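Contact is good: the tab at (210,245) lies against the left finger's back, at about −107°, and the ring is in place. I continue the push.

```bash
python3 -m creep '[[0,[-0.09,-0.47,0],[0,0,0.0524]],[0,[-0.09,-0.47,0],[0,0,0.0524]],[0,[-0.09,-0.47,0],[0,0,0.0524]],[0,[-0.09,-0.47,0],[0,0,0.0524]],[0,[-0.09,-0.47,0],[0,0,0.0524]],[0,[-0.09,-0.47,0],[0,0,0.0524]],[0,[-0.09,-0.47,0],[0,0,0.0524]],[0,[-0.09,-0.47,0],[0,0,0.0524]]]'; python3 -m creep '[[0,[-0.09,-0.47,0],[0,0,0.0524]],[0,[-0.09,-0.47,0],[0,0,0.0524]],[0,[-0.09,-0.47,0],[0,0,0.0524]],[0,[-0.09,-0.47,0],[0,0,0.0524]],[0,[0,0,0],[0,0,0]]]';python3 look.py b
```

```text
t: 5.77
position: [506.6, -136.6, 78.7]
orientation: [0.001, 0.924, 0.383, 0.001]
wrist_force: [3.1, -3.6, -2.8]
gripper_width: -0.1
t: 6.18
position: [491.7, -124.9, 79.0]
orientation: [0.001, 0.959, 0.285, 0.001]
wrist_force: [0.2, -0.1, 0.7]
gripper_width: -0.4
wrist 1149 [-149.9 -142.8 -123.6] [ 489.28349346 -113.08876598   88.12775918]
top 0  
side 6 [-150.8 -142.  -140.7] [ 482.70341889 -108.86801613   87.65259284]
6.3333 [ 491.23262412 -124.13461776   78.38289585] [-0.68459184 -1.00237963 -0.47466425]
```

View pics/wrist_b.png

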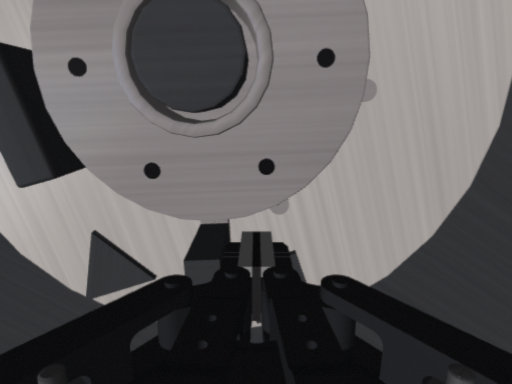

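The tab is at about −144°, so the square has been passed, and the triangle shows at (115,275). I push on past the halfway point at −154°.

```bash
python3 -m creep '[[0,[-0.09,-0.47,0],[0,0,0.0524]],[0,[-0.09,-0.47,0],[0,0,0.0524]],[0,[-0.09,-0.47,0],[0,0,0.0524]],[0,[-0.09,-0.47,0],[0,0,0.0524]],[0,[-0.09,-0.47,0],[0,0,0.0524]],[0,[-0.09,-0.47,0],[0,0,0.0524]],[0,[-0.09,-0.47,0],[0,0,0.0524]],[0,[-0.09,-0.47,0],[0,0,0.0524]]]'; python3 -m creep '[[0,[-0.09,-0.47,0],[0,0,0.0524]],[0,[0,0,0],[0,0,0]],[0,[0,0,0],[0,0,0]]]';python3 look.py c
```

```text
t: 7.0
position: [469.8, -92.1, 78.1]
orientation: [-0.0, 0.997, 0.079, -0.0]
wrist_force: [0.2, -0.2, 0.5]
gripper_width: -0.1
t: 7.25
position: [468.4, -87.6, 78.1]
orientation: [-0.0, 0.999, 0.054, -0.0]
wrist_force: [-0.9, -0.3, -0.6]
gripper_width: 0.2
wrist 1065 [-179.1 -173.   179.1] [470.81665367 -72.29238127  87.69207813]
top 0  
side 8 [-170.4 -169.4 -167.1] [465.76085953 -76.42919372  86.86781463]
7.4 [468.78373803 -88.09428596  78.30585625] [ 0.13739478 -0.17507407  0.72027223]
```

View pics/wrist_c.png

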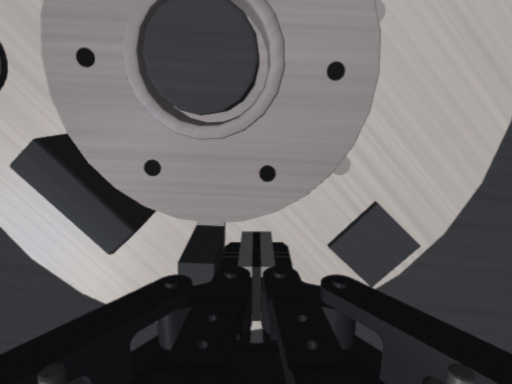

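The tab has clicked past halfway and there is no force on the fingers. I back off sideways, rise and look.

```bash
python3 -m creep '[[0,[0,0.6,0],[0,0,0]],[0,[0,1,0],[0,0,0]],[0,[0,1.4,0],[0,0,0]],[0,[0,0,2e-9],[0,0,0]],[0,[0,0,-3],[0,0,0]],[0,[0,0,-3.5],[0,0,0]],[0,[0,0,-3.5],[0,0,0]],[0,[0,0,-3.5],[0,0,0]]]'; python3 -m creep '[[0,[0,3.5,-2],[0,0,0]],[0,[0,3.5,0],[0,0,0]],[0,[0,3.5,0],[0,0,0]],[0,[0,3.5,0],[0,0,0]],[0,[0,3.5,0],[0,0,0]],[0,[0,3.5,0],[0,0,0]],[0,[0,0,0],[0,0,0]],[0,[0,0,0],[0,0,0]]]'
python3 look.py d; python3 - <<'E'
from h import *
t=cv2.imread("pics/top_d.png")[135:265,200:340]; cv2.imwrite("pics/top_dz.png",cv2.resize(t,None,fx=4,fy=4,interpolation=2))
p=vision.get_image("wrist")
th=np.radians(-176.6); c=np.array([551,-60])
P=lambda r,z:[*(c+r*np.array([np.cos(th),np.sin(th)])),z]
print(proj(p,[P(89,88),P(138,15)]))
for cam in("side","top"):
  p=vision.get_image(cam)
  for n in("sleeve","tee","pliers","ring"):
    for r in vision.masks_of(p,n)[:1]: print(cam,n,np.median(maskpts(p,r["pixels"]),0).round(1))
E
```

```text
t: 8.07
position: [471.3, -117.9, 214.4]
orientation: [-0.0, 0.999, 0.053, -0.0]
wrist_force: [1.0, -0.3, 0.0]
gripper_width: -0.3
t: 8.73
position: [493.6, -328.5, 232.7]
orientation: [-0.0, 0.999, 0.051, -0.0]
wrist_force: [0.4, -0.0, -0.2]
gripper_width: -0.1
wrist 0  
top 0  
side 0  
8.8833 [ 493.79926666 -325.62294686  232.91476663] [ 1.1652264   1.162984   -1.01844808]
[[-56.09632798 188.57922663]
 [ 14.11884606 215.53704849]]
side sleeve [497.9 339.6  28.7]
side tee [645.3 348.2  51.7]
side pliers [ 562.9 -400.9   11.4]
top sleeve [500.6 350.1  32.1]
top tee [658.  332.3  54.2]
top pliers [ 574.1 -399.5   12. ]
top ring [548.7 -58.6  69.1]
```

View pics/top_dz.png

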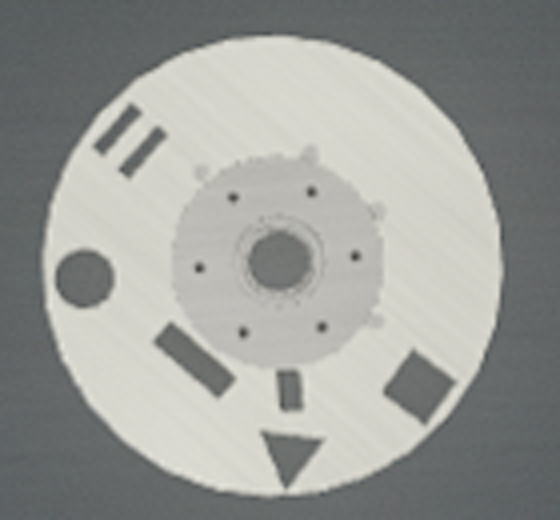

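View pics/side_d.png

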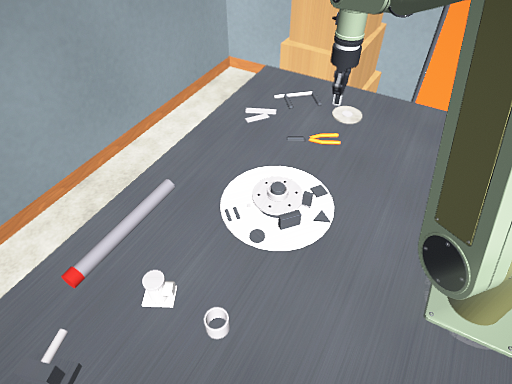

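The tab at (289,390) and the triangle at (291,455) lie on one line through the centre (280,262), agreeing within about 1°. The ring is round the spigot, the bystanders are in place and the hand is clear.

```bash
python3 -c "
from plant import close_job
print(close_job())"
```

```text
the job is handed in; nothing more can be done
None
```

I pushed the tab clockwise with the closed fingertips through two clicks, from −0.785 to the triangle's station at −2.356. Then I backed off sideways, lifted, moved the hand clear and handed the job in at about 9 s.

- **Tab on the triangle:** in the last top picture the tab and triangle bearings from the turntable's axis agree within about 1°, against the roughly 5° allowed. I read this off the picture, because the automatic tab finder returned no points on that last look.
- **Turntable at rest:** I did not measure its speed. I relied on the click having pulled it in, more than a second before handing in.
- **Ring:** it lies flat round the spigot in the last pictures.
- **Bystanders:** sleeve and tee came out within about 1 mm of where they started. The pliers' middle point shifted by 5 to 8 mm between looks, but they stand in the same place in the pictures and the hand stayed over 200 mm above the bench near them. I take that shift as noise.
- **Hand:** clear and touching nothing. The wrist force never read more than about 6 N.

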